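# Feel out the play under a rocking ornament stand with a taper feeler blade

## Robot

A 6-joint arm with a two-finger parallel gripper is mounted at the origin on the work surface. World frame = base frame: x ahead of the robot, y to its left, z up, the work surface at z = 0. Lengths are in m, angles in degrees, forces in N, time in s.
With the tool pointing down it reaches from about 0.4 to 0.825 m from the base axis. Payload 7 kg.
Tool frame: the origin (TCP) lies at the very end of the fingers, on their centre line; the grasp point (between the pads) lies 19 mm behind it (r.hold_point_z is the distance from the TCP to the grasp point, in m); x points along the fingers, y is the direction in which the jaws open and shut, and the axes are right-handed (so a half turn about x gives the same grasp; the last joint's range is limited). The gripper opens to 88 mm and grips with 3 to 60 N. Pads are 19 mm wide; open, the fingers measure 130 mm over their backs; the gripper's body (78 mm by 193 mm) begins 47 mm behind the grasp point.
Start: joints at [83.027, 20.546, 0.682, 0, -70.136, -16.507], TCP at [0.269, 0.619, 0.195] pointing down, gripper open.
Joint ranges: [-176.03, 176.03], [-82.01, 121.73], [-58.28, 71.71], [-173.87, 95.51], [-174.79, -0.11], [-173.66, 173.66]. Speed limits (degrees/s): [136.94, 136.94, 172.46, 180, 180, 180].

## Interface

Orientations are given as [roll, pitch, yaw] about the fixed x, y, z axes, in that order (R = Rz(yaw) Ry(pitch) Rx(roll)).
In Python, from plant import r gives the robot as it stands. The module is installed in compiled form; this text tells all that it offers.
- The arm moves only by the shell command python3 -m creep 'ROWS' [FORCE]. ROWS is JSON, a list of rows, each a list of 7 numbers: the turn, a rotation vector about the tool's x, y, z in rad, then the shift along the tool's x, y, z in cm, then the opening in per cent of the stroke, from 0 (shut) to 100 (fully open). In form: [[rx, ry, rz, x, y, z, fingers], ...]. A call has 1 to 8 rows; each row shifts and turns the commanded pose from where the row before left it, along the tool's axes as they then stand; what a row does not reach is not made up. A row lasts 1/10 s, in which the tool goes at most 50 mm and 8.59 degrees, less where a joint would pass 70% of its speed; a pose out of reach is approached as far as the arm can. A call is refused whole if a number of a shift passes 5 or a number of a turn 0.15, either way. A call with a gripper value outside its range is refused whole. The fingers move at their own pace and stop on an object; FORCE is the grip in N (left out, the last holds). Time passes only in rows, so rows that do not move let the fingers close. It gives the time, the measured TCP pose, the force and the opening at its end, in the units of the state.
- r.get_state(): the state, without advancing time (a new reading comes with each control period).
- r.capture(name): name is "side" or "top" or "wrist"; returns (picture, depth): 420x560x3 uint8, blue, green, red; 420x560 float32, m along the optical axis (not along the pixel's ray), 0 where there is no reading.
- r.camera_info(name): a dict with "fovy" (degrees; the focal length in pixels is half the picture's height over the tangent of half this angle, whatever the lens; pixels are square), "cx", "cy" (the principal point, pixels), "camera_from_world" (4x4, takes a point from world to camera coordinates). Camera axes: x right, y down, z forward; pixel columns grow to the right and rows downward; lengths in m; the calibration is good to about 2 mm. The wrist camera is an equidistant fisheye: a pixel r from the principal point sees the ray r / f radians off the axis. A picture is of the moment at which its call begins: read the wrist's pose just before it. camera_info takes no time and is no camera call; for the wrist camera it gives the pose at the moment of the call.
- r.close_job(): hands the job in, once; it reports no verdict.
Trained networks look in the newest picture that a camera, given by its name, has taken for a name from the list of things; names that differ only in an ending like _2 or _b are one class to them, and where a whole thing is asked for, a point or a joint stands for the part that bears it (a point fixed in the world has none). Each returns a list of dicts, best first, with "score" (0 to 1); they miss things now and then, are a little off and sometimes report something else, mostly with a low value. They report only what shows in the picture. A call takes as long as a camera call. They do not tell look-alikes from the thing itself.
- r.look_for(query, camera): "rect" ([left, top, right, bottom] in pixels, round what is visible of it).
- r.masks_of(query, camera): "pixels" (420x560 bool, what is visible of it) and "rect" ([left, top, right, bottom] in pixels, round what is visible of it).
The state is a dict: "time_s": time; "joints": joint angles; "qd": joint speeds; "joint_torque": joint torques, N m; "tcp_pos": TCP position; "eef_rot": TCP orientation; "contact_force": force on the tool from outside, world axes, zero at the start; "moment": the same for the moment, N m; "gripper_width": finger opening in m.
Only numpy, scipy, OpenCV 4.12 (cv2) and the standard library are available. Lean on these libraries where they do the work, as an engineer would, in place of code of your own. Each camera call takes 0.05 s, during which the arm holds its last target. There are 200 camera calls.

## Task

One foot of the wooden stand that carries the painted glass balls, at the end facing the blade and on the side away from the robot, hangs clear of the bench. Pick up the taper feeler blade by its handle, lay it flat on the bench and slide it nose first, squarely under that foot until you feel it drag, so that all the play is taken up but the stand is not jacked up; then let go and leave the blade there. Leave the paint jars and the mixing bowl where they stand.

Things in the scene. Friction and masses are not known exactly. Their poses are not given: they have to be found in the camera images.
- blade: Loose taper feeler blade, 160 g, flat on the bench. Origin: underside, below the handle's middle; +x to the nose. Black plastic handle 60 mm long (x -30 to 30), 24 wide, 40 high, parallel sides to pinch from above. Steel wedge 40 mm wide, x 30 to the nose at x = 160: flat underside, top sloping 1 in 8 from 4 mm high at the nose to 20 mm at the handle.
- blade_ramp (a point): Middle of the nose edge on the blade's sloping top: x = 160, z = 4 mm in the blade's frame. Its z is square to the slope, its x runs down the slope to the nose: a point's z in this frame is its clearance above the slope, its -x how far the nose has gone past it.
- rack: Wooden drying stand, fixed on three legs; the fourth foot hangs. Deck 360 x 215 mm, top about 60 mm up; 66 mm glass balls on rods, to 186 mm high, from 95 mm inside. Origin: at bench level (to 6 mm below), under the hanging foot's outer edge; +x: the way the blade goes in; +y away from the robot. Standing leg at the same end: y -180 to -130, x 0 to 40 mm. Deck's edge at x = -5.
- foot_lip (a point): Middle of the lower outer edge of the hanging foot, which meets the blade's slope. Its height is the gap over the bench, 8 to 14 mm, new each time. The foot is 50 mm wide (rack y -25 to 25), 40 mm deep (rack x 0 to 40); the bench below and in front of it is clear. It rises if the stand is jacked up.
- deck (a joint): How far the deck is jacked up, rad, about a hinge across its far end, 330 mm from the hanging foot's edge: 0 at rest; 0.006 = foot up 2 mm. Only the deck's weight (about 4 to 9 N at the foot) bears on the blade: sliding is nearly free (under 2 N) until the play is gone, then drag grows within some mm to 4 N or more, and the foot lifts.
- jar_a: Bystander: closed paint jar with a red lid, 60 mm across, 78 mm high; origin at the centre of its underside.
- jar_b: Bystander: closed paint jar with a green lid, 56 mm across, 66 mm high; origin at the centre of its underside.
- dish: Bystander: low white mixing bowl, 90 mm across, 35 mm high; origin at the centre of its underside.
There are look-alikes about, which are no part of the job. Several things look just like the blade: the one meant starts farthest from the robot's base.

How it is judged:
By the outcome, as a careful person would: the job done as asked, in the order asked, and still so for the second after the job is handed in, with the robot touching nothing.
It also fails if it takes over 42 s, if anything falls off the work surface, if the arm or the gripper's body presses on something with over 40 N, if the wrist force passes 120 N, or if a joint passes its speed limit or range.

## Working session

There is one attempt and no reset: what is moved stays moved. The work goes in short steps, Python scripts to look and compute and a shell command to move; the robot and the scene stay as the last step left them, time stands still between calls to the robot, and variables do not carry over. Pictures are saved under pics/ and viewed, about 8 in all and at most 12, crops included, and the job is handed in when it is done.

```bash
mkdir -p pics
cat > h.py <<'E'
import numpy as np, cv2
from plant import r
def world(cam,d,uv,info=None):
    i=info or r.camera_info(cam); f=210/np.tan(np.radians(i["fovy"]/2))
    uv=np.asarray(uv,float).reshape(-1,2); z=d[uv[:,1].astype(int),uv[:,0].astype(int)]
    P=np.c_[(uv[:,0]-i["cx"])/f*z,(uv[:,1]-i["cy"])/f*z,z]
    T=np.linalg.inv(np.array(i["camera_from_world"])); return P@T[:3,:3].T+T[:3,3]
E
python3 - <<'E'
from h import *
print(r.get_state())
for c in("top","side"):
    im,d=r.capture(c); cv2.imwrite(f"pics/{c}0.png",im); np.save(f"{c}0.npy",d)
    print(c,r.camera_info(c))
    for q in("blade","rack","foot_lip","jar_a","jar_b","dish"):
        for m in r.masks_of(q,c):
            v,u=np.nonzero(m["pixels"]); W=world(c,d,np.c_[u,v]); W=W[d[v,u]>0]
            print(q,round(m["score"],2),m["rect"],np.round(np.median(W,0),3),np.round(W.min(0),3),np.round(W.max(0),3))
E
```

```text
{'time_s': 0.0, 'joints': array([ 8.30286900e+01,  2.05901482e+01,  6.34335190e-01, -1.95233406e-02,
       -7.01365589e+01, -1.65065529e+01]), 'qd': array([ 0.10273283,  0.01964127,  0.10551815, -0.06504914,  0.07634515,
        0.08750676]), 'joint_torque': array([-7.04717295e-04, -5.82710302e+01,  2.93055314e+01,  6.99729145e+00,
        7.01461133e-03, -1.67542430e-04]), 'tcp_pos': array([0.26873732, 0.61860794, 0.19394341]), 'eef_rot': array([  95.2702986 ,   89.90582182, -108.21421269]), 'contact_force': array([-0.4166189 , -0.74368232,  0.39507569]), 'moment': array([ 0.02128005, -0.03655876,  0.00041999]), 'gripper_width': 0.08749976630647864}
top {'fovy': 53.38474097149451, 'cx': 272.6852710823876, 'cy': 206.7868370950484, 'camera_from_world': array([[-0.0045364 , -0.99997327,  0.00573385, -0.04724814],
       [-0.98665863,  0.0035427 , -0.16276425,  0.56623414],
       [ 0.16273958, -0.00639571, -0.98664833,  1.01720033],
       [ 0.        ,  0.        ,  0.        ,  1.        ]])}
blade 0.78 [149.8, 295.6, 226.1, 321.7] [0.311 0.177 0.015] [ 0.278  0.074 -0.002] [0.337 0
[... 1549 characters left out ...]
461 -0.379  0.058] [ 0.327 -0.502 -0.005] [ 0.601 -0.078  0.183]
foot_lip 0.74 [183.6, 232.6, 331.7, 415.0] [ 0.462 -0.375  0.058] [ 0.33  -0.502 -0.002] [ 0.592 -0.083  0.183]
jar_a 0.97 [355.6, 170.2, 385.5, 205.3] [ 0.772 -0.006  0.062] [ 0.748 -0.019 -0.002] [0.807 0.041 0.081]
jar_a 0.9 [324.2, 129.7, 348.0, 163.0] [0.725 0.172 0.051] [ 0.702  0.158 -0.006] [0.777 0.306 0.067]
jar_b 0.97 [355.6, 170.2, 385.5, 205.3] [ 0.772 -0.006  0.062] [ 0.748 -0.019 -0.002] [0.807 0.041 0.081]
jar_b 0.9 [324.2, 129.7, 348.0, 163.0] [0.725 0.172 0.051] [ 0.702  0.158 -0.006] [0.777 0.306 0.067]
dish 0.96 [364.8, 252.4, 406.6, 285.8] [ 0.761 -0.209  0.017] [ 0.711 -0.266 -0.006] [ 0.808 -0.149  0.036]
```

View pics/top0.png

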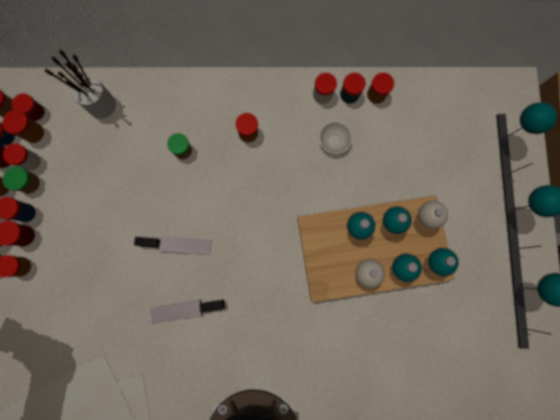

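View pics/side0.png

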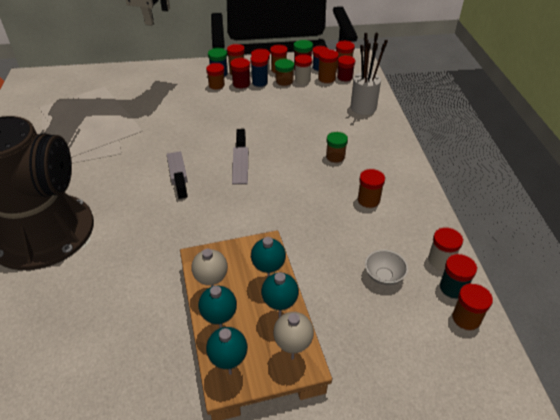

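The top picture shows two blade look-alikes: A with its handle at (147,242) and nose to the right, and B with its handle at (213,306) and nose to the left. A is farther from the base (about 0.55 m against 0.35 m) and points at the rack, so A is the one meant. The rack's near end is at its left edge. The hanging foot should be at its upper left corner, around (299,217).

Run:
```python
from h import *
from scipy.optimize import minimize
for c in("top","side"):
    im=cv2.imread(f"pics/{c}0.png"); d=np.load(f"{c}0.npy")
    v,u=np.mgrid[0:420,0:560]; W=world(c,d,np.c_[u.ravel(),v.ravel()]).reshape(420,560,3)
    x,y,z=W[...,0],W[...,1],W[...,2]
    roi=(x>.42)&(x<.53)&(y>.08)&(y<.35)
    b=(x>.5)&(x<.65)&(y>-.05)&(y<.05)
    print(c,"bench z",np.median(z[b]),z[b].std())
    hsv=cv2.cvtColor(im,cv2.COLOR_BGR2HSV)
    h=roi&(hsv[...,2]<60)&(z>.025); 
    print("handle n",h.sum(),W[h].mean(0),W[h].min(0),W[h].max(0),cv2.minAreaRect((W[h][:,:2]*1000).astype(np.float32)))
    w=roi&(z>.0045)&(z<.022); P=W[w]
    print("wedge",cv2.minAreaRect((P[:,:2]*1000).astype(np.float32)), len(P))
    dk=(z>.05)&(z<.068)&(x>.28)&(x<.68)&(y<-.05)&(y>-.56)&(hsv[...,1]>70)&(hsv[...,0]<25)
    dk=cv2.morphologyEx(dk.astype(np.uint8),cv2.MORPH_OPEN,np.ones((3,3)))>0
    print("deck z",np.median(z[dk])); Q=(W[dk][:,:2]*1000).astype(np.float32)
    rc=cv2.minAreaRect(Q); print(rc); print(cv2.boxPoints(rc).round(1).tolist())
im=cv2.imread("pics/top0.png"); cv2.imwrite("pics/crop1.png",cv2.resize(im[180:330,120:330],None,fx=3.5,fy=3.5,interpolation=cv2.INTER_CUBIC))
```

```text
top bench z -1.1771078073818941e-05 0.0020415079475756574
handle n 189 [0.4787539  0.26926848 0.0392607 ] [0.46807677 0.2431697  0.02561166] [0.48860342 0.29918496 0.04627299] ((478.44720458984375, 271.20556640625), (55.957366943359375, 20.317548751831055), 89.21370697021484)
wedge ((479.06744384765625, 217.77847290039062), (101.9678955078125, 264.48382568359375), 1.7468805313110352) 808
deck z 0.05773248032944678
((462.15399169921875, -302.8521728515625), (215.12501525878906, 360.13446044921875), 8.532451629638672)
[[329.1000061035156, -140.6999969482422], [382.5, -496.8999938964844], [595.2000122070312, -465.0], [541.7999877929688, -108.80000305175781]]
side bench z -0.0022281629784544066 0.0016992248720618585
handle n 132 [0.47951222 0.25951953 0.03579124] [0.46628095 0.2351217  0.02543316] [0.49141033 0.29903602 0.04254497] ((479.21026611328125, 267.1466979980469), (64.60398864746094, 22.00582504272461), 86.05807495117188)
wedge ((473.53521728515625, 203.07034301757812), (179.839111328125, 39.11477279663086), 85.72212982177734) 446
deck z 0.05645478568175655
((461.23516845703125, -308.4699401855469), (215.37240600585938, 362.1900634765625), 8.573810577392578)
[[327.79998779296875, -145.5], [381.79998779296875, -503.6000061035156], [594.7000122070312, -471.5], [540.7000122070312, -113.30000305175781]]
```

View pics/crop1.png

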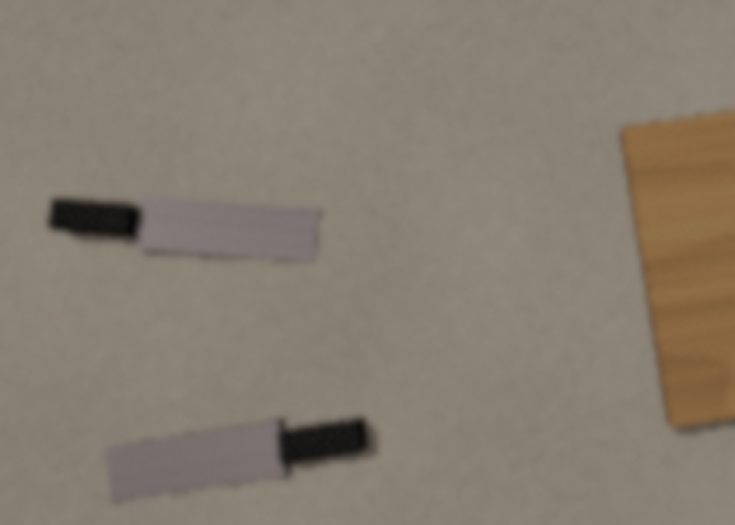

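A in the crop is intact and isolated: handle at about (95,217), nose at about (318,236). Next I work out the reach, stopping above it for a wrist look.

```bash
cat >> h.py <<'E'
from scipy.spatial.transform import Rotation as Ro
def plan(target,jaw,note=""):
    s=r.get_state(); R=Ro.from_euler("xyz",s["eef_rot"],degrees=True).as_matrix()
    p=np.array(s["tcp_pos"]); j=np.degrees(np.arctan2(R[1,1],R[0,1]))
    dj=(jaw-j+90)%180-90   # world yaw change wanted
    # final attitude: x straight down, y horizontal at j+dj
    a=np.radians(j+dj); Y=np.array([np.cos(a),np.sin(a),0]); X=np.array([0,0,-1.]); G=np.c_[X,Y,np.cross(X,Y)]
    rv=Ro.from_matrix(R.T@G).as_rotvec()
    print(note,"t",round(s["time_s"],2),"tcp",p.round(4),"jaw",round(j,2),"dj",round(dj,2),"w",round(s["gripper_width"],4),"F",np.round(s["contact_force"],2))
    print(" rotvec",rv.round(4)," shift cm (tool now)",((np.array(target)-p)@R*100).round(2)," (tool after turn)",((np.array(target)-p)@G*100).round(2))
def wrist_world(i,uv,plane_z):
    uv=np.asarray(uv,float).reshape(-1,2); f=210/np.tan(np.radians(i["fovy"]/2))
    q=uv-[i["cx"],i["cy"]]; rr=np.hypot(*q.T); th=rr/f
    ray=np.c_[q/np.maximum(rr,1e-9)[:,None]*np.sin(th)[:,None],np.cos(th)]
    T=np.linalg.inv(np.array(i["camera_from_world"])); D=ray@T[:3,:3].T; C=T[:3,3]
    return C+D*((plane_z-C[2])/D[:,2])[:,None], C
E
python3 - <<'E'
from h import *
plan([.479,.25,.2],-4.5)
print(Ro.from_euler("xyz",r.get_state()["eef_rot"],degrees=True).as_matrix().round(3))
i=r.camera_info("wrist"); print(i)
E
```

```text
t 0.7 tcp [0.2689 0.6191 0.1948] jaw -113.48 dj -71.02 w 0.0875 F [ 0.11 -0.65 -0.82]
 rotvec [ 1.2395  0.     -0.    ]  shift cm (tool now) [ -0.52  25.48 -33.97]  (tool after turn) [ -0.52 -23.84 -35.15]
[[-0.    -0.398 -0.917]
 [-0.    -0.917  0.398]
 [-1.     0.     0.   ]]
{'fovy': 65.70646984690485, 'cx': 279.2510866909809, 'cy': 210.55903759513296, 'camera_from_world': array([[-0.39877599, -0.91704687, -0.00165584,  0.67576776],
       [-0.88613197,  0.38486657,  0.25816245, -0.03210082],
       [-0.23610979,  0.10441628, -0.9661001 ,  0.38852883],
       [ 0.        ,  0.        ,  0.        ,  1.        ]])}
```

```bash
python3 -m creep '[[0,0,0,0,2.8,-3.8,100],[0,0,0,0,2.8,-3.8,100],[0,0,0,0,2.8,-3.8,100],[0,0,0,0,2.8,-3.8,100],[0,0,0,0,2.8,-3.8,100],[0,0,0,0,2.8,-3.8,100],[0,0,0,0,2.8,-3.8,100],[0,0,0,0,2.8,-3.8,100]]'; python3 -m creep '[[0.14,0,0,0,2.8,-3.6,100],[0.14,0,0,0,0,0,100],[0.14,0,0,0,0,0,100],[0.14,0,0,0,0,0,100],[0.14,0,0,0,0,0,100],[0.14,0,0,0,0,0,100],[0.14,0,0,0,0,0,100],[0.14,0,0,0,0,0,100]]'
python3 -m creep '[[0.12,0,0,0,0,0,100],[0,0,0,0,0,0,100],[0,0,0,0,0,0,100]]'
python3 - <<'E'
from h import *
plan([.479,.25,.2],-4.5)
i=r.camera_info("wrist"); im,d=r.capture("wrist"); cv2.imwrite("pics/w1.png",im); print(d.min(),d.max())
np.save("w1.npy",d); np.save("w1i.npy",i,allow_pickle=True)
for m in r.masks_of("blade","wrist"): print(m["score"],m["rect"])
E
```

```text
time_s: 1.5
tcp_pos: [0.4592, 0.2909, 0.1953]
eef_rot: [-106.9, 89.9, 49.6]
contact_force: [0.8, 1.4, -0.1]
gripper_width: 0.0878
time_s: 2.3
tcp_pos: [0.4804, 0.2525, 0.195]
eef_rot: [-44.8, 90.0, 47.2]
contact_force: [0.2, 0.2, -0.0]
gripper_width: 0.0874
time_s: 2.6
tcp_pos: [0.4804, 0.2525, 0.195]
eef_rot: [-38.0, 90.0, 47.7]
contact_force: [0.5, -0.3, -0.5]
gripper_width: 0.0875
 t 2.6 tcp [0.4804 0.2525 0.195 ] jaw 175.68 dj -0.18 w 0.0875 F [ 0.5  -0.34 -0.52]
 rotvec [0.0031 0.0002 0.0001]  shift cm (tool now) [-0.5   0.12 -0.26]  (tool after turn) [-0.5   0.12 -0.26]
0.0 1.6250092
0.97 [389.4, 29.0, 439.3, 183.5]
0.56 [263.3, 64.3, 298.4, 235.1]
```

View pics/w1.png

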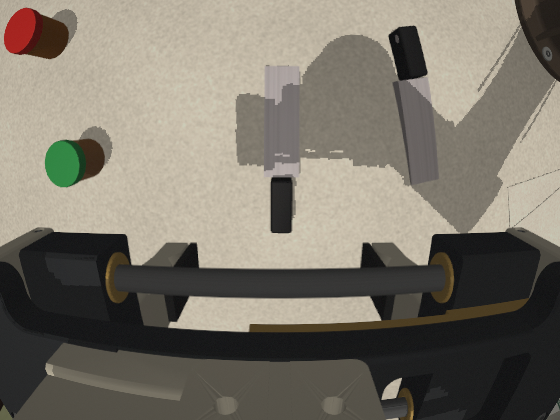

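The wrist picture shows the chosen blade: nose edge at about (265–299, 66), handle top at about (271–292, 177–232), almost in line with the tool.

Run:
```python
from h import *
i=np.load("w1i.npy",allow_pickle=True).item()
P,C=wrist_world(i,[[265,66],[299,66]],.004); print("C",C.round(3),"nose",P.round(4).tolist())
P,C=wrist_world(i,[[271.5,178],[291.5,178],[271,233],[292.5,233]],.04); print("handle top",P.round(4).tolist())
im=cv2.imread("pics/w1.png"); g=im.sum(2)
for row in (75,100,130,160): print(row,[int(g[row,c]) for c in range(258,306,2)])
k=(g<150); k[:176]=0;k[236:]=0;k[:,:262]=0;k[:,300:]=0
k=k.astype(np.uint8); print(cv2.minAreaRect(cv2.findNonZero(k)))
rows=range(180,230,5)
for rr in rows:
    c=np.nonzero(k[rr])[0]; print(rr,c.min(),c.max(),wrist_world(i,[[c.min(),rr],[c.max()+1,rr]],.04)[0][:, :2].round(4).tolist())
```

```text
C [0.475 0.183 0.385] nose [[0.4868, 0.1122, 0.004], [0.4477, 0.1151, 0.004]]
handle top [[0.4882, 0.2392, 0.04], [0.4668, 0.2408, 0.04], [0.4939, 0.3012, 0.04], [0.4699, 0.303, 0.04]]
75 [547, 542, 566, 529, 483, 470, 495, 497, 487, 502, 476, 492, 496, 495, 499, 488, 491, 496, 499, 501, 488, 487, 512, 353]
100 [358, 354, 353, 353, 329, 322, 340, 341, 342, 505, 483, 503, 340, 340, 345, 337, 339, 339, 344, 345, 337, 346, 350, 354]
130 [356, 350, 367, 352, 337, 332, 347, 348, 344, 344, 335, 345, 345, 348, 348, 343, 345, 341, 345, 345, 347, 355, 369, 362]
160 [362, 360, 361, 351, 339, 335, 344, 343, 343, 338, 332, 341, 346, 350, 343, 345, 344, 339, 341, 340, 344, 477, 570, 572]
((281.0, 205.0), (54.0, 20.0), 90.0)
180 272 291 [[0.4879, 0.2414], [0.4665, 0.243]]
185 271 291 [[0.4894, 0.2468], [0.4668, 0.2485]]
190 271 291 [[0.4898, 0.2523], [0.4672, 0.254]]
195 271 291 [[0.4903, 0.2578], [0.4676, 0.2595]]
200 271 291 [[0.4908, 0.2633], [0.4679, 0.2651]]
205 271 291 [[0.4912, 0.2689], [0.4683, 0.2707]]
210 271 291 [[0.4917, 0.2746], [0.4687, 0.2763]]
215 271 291 [[0.4921, 0.2803], [0.4691, 0.282]]
220 271 290 [[0.4926, 0.286], [0.4705, 0.2877]]
225 271 290 [[0.4931, 0.2918], [0.4709, 0.2935]]
```

```bash
python3 -c "
from h import *
plan([.480,.272,.010],-4.65)"
```

```text
t 2.7 tcp [0.4804 0.2525 0.1949] jaw 175.63 dj -0.28 w 0.0875 F [-0.47 -0.49 -0.16]
 rotvec [0.0049 0.0001 0.0001]  shift cm (tool now) [18.49  0.19  1.94]  (tool after turn) [18.49  0.2   1.94]
```

```bash
python3 -m creep '[[0.005,0,0,0,0.2,1.94,100],[0,0,0,4,0,0,100],[0,0,0,4,0,0,100],[0,0,0,4,0,0,100],[0,0,0,3,0,0,100],[0,0,0,2,0,0,100],[0,0,0,1.5,0,0,100],[0,0,0,0,0,0,100]]' && python3 -m creep '[[0,0,0,0,0,0,15],[0,0,0,0,0,0,15],[0,0,0,0,0,0,15],[0,0,0,0,0,0,15],[0,0,0,0,0,0,15],[0,0,0,0,0,0,15],[0,0,0,0,0,0,15],[0,0,0,0,0,0,15]]' 25
```

```text
time_s: 3.5
tcp_pos: [0.4788, 0.2708, 0.0077]
eef_rot: [140.8, 89.8, -133.9]
contact_force: [-0.7, 0.3, -0.4]
gripper_width: 0.0876
time_s: 4.3
tcp_pos: [0.4799, 0.272, 0.0099]
eef_rot: [18.8, 90.0, 104.0]
contact_force: [-0.4, -0.1, 0.3]
gripper_width: 0.0296
```

```bash
python3 -m creep '[[0,0,0,0,0,0,15],[0,0,0,0,0,0,15],[0,0,0,0,0,0,15]]' 25; python3 -m creep '[[0,0,0,-1,0,0,15],[0,0,0,-1.5,0,0,15],[0,0,0,-1.5,0,0,15],[0,0,0,-1,0,0,15],[0,0,0,0,0,0,15],[0,0,0,0,0,0,15]]'
python3 -c "
from h import *
plan([.4859,.0593,.06],8.5)
for m in (r.capture('side') and r.masks_of('blade','side')): print(m['score'],m['rect'])"
```

```text
time_s: 4.6
tcp_pos: [0.4799, 0.272, 0.0098]
eef_rot: [135.9, 90.0, -138.9]
contact_force: [1.0, 0.2, 0.1]
gripper_width: 0.0134
time_s: 5.2
tcp_pos: [0.4798, 0.272, 0.06]
eef_rot: [-12.2, 90.0, 72.9]
contact_force: [0.4, 0.6, -0.9]
gripper_width: 0.0128
 t 5.2 tcp [0.4798 0.272  0.06  ] jaw 175.18 dj 13.32 w 0.0128 F [ 0.35  0.57 -0.87]
 rotvec [-2.325e-01  5.000e-04  2.000e-04]  shift cm (tool now) [-2.000e-02 -2.390e+00 -2.114e+01]  (tool after turn) [ -0.     2.54 -21.13]
0.96 [164.9, 149.5, 188.5, 195.4]
0.89 [231.9, 129.7, 249.0, 182.6]
```

The opening is 13 mm, but the handle is 24 mm wide, so I have missed the grip. I'll look.

Run:
```python
from h import *
i=r.camera_info("wrist"); im,d=r.capture("wrist"); np.save("w2i.npy",i,allow_pickle=True)
im2,_=r.capture("side"); a=cv2.resize(im2[90:230,140:340],(560,392),interpolation=cv2.INTER_CUBIC)
cv2.imwrite("pics/w2.png",np.vstack([im[:200],a]));
```

```text
(no output)
```

View pics/w2.png

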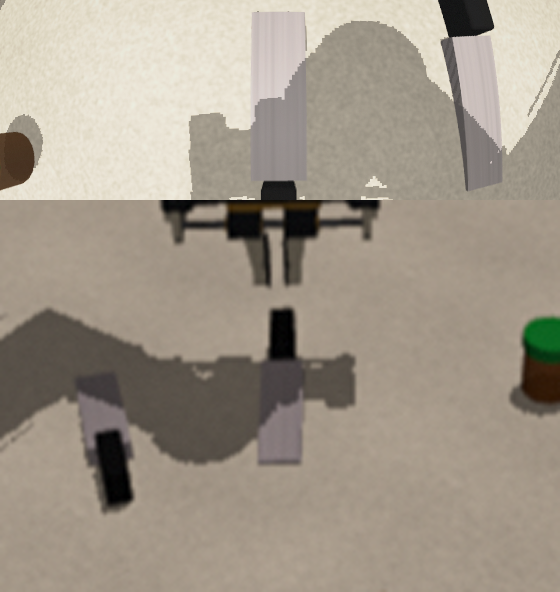

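Run:
```python
from h import *
s=r.get_state(); p=s["tcp_pos"]; print(s["joints"].round(2),p)
def proj(c,P):
    i=r.camera_info(c); q=np.array(i["camera_from_world"])@np.r_[P,1]; f=210/np.tan(np.radians(i["fovy"]/2)); return [i["cx"]+f*q[0]/q[2],i["cy"]+f*q[1]/q[2]],q[2]
for P in (p,[.48,.272,.04],[.48,.242,.04],[.48,.302,.04],[.4673,.1137,.004]):
    uv,_=proj("side",P); print("side",np.round(uv,1),"crop",np.round((np.array(uv)-[140,90])*2.8+[0,200],0),"top",np.round(proj("top",P)[0],1))
for c in("side","top"):
    im,d=r.capture(c); v,u=np.mgrid[0:420,0:560]; W=world(c,d,np.c_[u.ravel(),v.ravel()]).reshape(420,560,3)
    k=(abs(W[...,0]-.48)<.08)&(abs(W[...,1]-.27)<.08)&(W[...,2]>.052)&(W[...,2]<.09)&(d>0)
    print(c,k.sum(),W[k].mean(0) if k.any() else 0, W[k].min(0) if k.any() else 0)
    k=(abs(W[...,0]-.48)<.03)&(W[...,1]>.2)&(W[...,1]<.34)&(W[...,2]>.028)&(W[...,2]<.045)&(d>0)
    print(c,"handle",k.sum(),np.percentile(W[k],[5,50,95],axis=0).round(3).tolist() if k.any() else 0)
```

```text
[ 4.989e+01  1.640e+01 -2.507e+01 -1.000e-02 -4.861e+01 -5.470e+01] [0.47957475 0.27162414 0.05917832]
side [239.6 127.1] crop [279. 304.] top [143.3 240.8]
side [240.2 132.8] crop [280. 320.] top [145.4 241.3]
side [240.8 139.4] crop [282. 338.] top [157.3 241.2]
side [239.5 126.4] crop [279. 302.] top [133.5 241.3]
side [239.5 181.2] crop [279. 455.] top [210.1 247. ]
side 0 0 0
side handle 133 [[0.468, 0.238, 0.03], [0.479, 0.26, 0.037], [0.49, 0.291, 0.04]]
top 0 0 0
top handle 151 [[0.468, 0.244, 0.035], [0.481, 0.261, 0.04], [0.491, 0.291, 0.043]]
```

Run:
```python
from h import *
im,d=r.capture("side")
for u in (230,231,232,233,234,243,244,245,246): 
  for v in (112,116,119): print(u,v,im[v,u],d[v,u],world("side",d,[[u,v]]).round(4)[0])
im,d=r.capture("wrist"); np.save("w3.npy",d); print("wrist d",[(v,d[v,280]) for v in range(50,420,30)])
im,d=r.capture("top"); cv2.imwrite("pics/top2.png",cv2.resize(im[200:290,100:220],None,fx=5,fy=5)); W=world("top",d,[[u,v] for v in range(225,260,5) for u in range(125,165,5)]).reshape(7,8,3); print(W[...,2].round(3))
```

```text
230 112 [67 77 84] 1.3355058 [0.457  0.2641 0.1138]
230 116 [101 115 125] 1.3368907 [0.4562 0.258  0.1056]
230 119 [110 125 136] 1.5160285 [ 0.4552  0.4037 -0.0025]
231 112 [66 76 84] 1.3316225 [0.4596 0.2605 0.116 ]
231 116 [72 84 90] 1.3354458 [0.4588 0.2565 0.1064]
231 119 [75 86 94] 1.3480276 [0.4582 0.2617 0.0936]
232 112 [67 78 85] 1.3277396 [0.4622 0.2569 0.1182]
232 116 [65 75 83] 1.3418046 [0.4614 0.2617 0.1027]
232 119 [65 76 82] 1.3429997 [0.4608 0.2572 0.0964]
233 112 [60 69 75] 1.3295431 [0.4648 0.2582 0.1171]
233 116 [68 79 86] 1.3388603 [0.464  0.2589 0.1044]
233 119 [66 77 83] 1.342339 [0.4634 0.2564 0.0968]
234 112 [37 42 46] 1.3418978 [0.4674 0.2684 0.1102]
234 116 [59 69 75] 1.334084 [0.4665 0.2546 0.1071]
234 119 [62 71 78] 1.344122 [0.466  0.2576 0.0957]
243 112 [51 60 66] 1.3473821 [0.491  0.2706 0.1069]
243 116 [58 69 75] 1.3360045 [0.4899 0.2537 0.1058]
243 119 [62 70 77] 1.3446819 [0.4895 0.2556 0.0953]
244 112 [66 78 84] 1.3279957 [0.4931 0.2539 0.1178]
244 116 [68 79 87] 1.3373786 [0.4925 0.2546 0.105 ]
244 119 [74 84 91] 1.348241 [0.4922 0.2583 0.0932]
245
[... 421 characters left out ...]
32(0.22749515)), (170, np.float32(0.23173457)), (200, np.float32(0.21448697)), (230, np.float32(0.2211096)), (260, np.float32(0.2248135)), (290, np.float32(0.083111)), (320, np.float32(0.28217983)), (350, np.float32(0.061924834)), (380, np.float32(0.053503748)), (410, np.float32(0.0))]
[[ 0.32   0.292  0.25   0.183  0.182  0.     0.003 -0.   ]
 [ 0.32   0.296  0.203  0.181  0.176  0.    -0.001 -0.003]
 [ 0.315  0.291  0.199  0.176 -0.004 -0.     0.001  0.02 ]
 [ 0.303  0.259  0.194  0.172  0.043  0.04   0.04   0.019]
 [ 0.289  0.2    0.191  0.181  0.162  0.038  0.042  0.02 ]
 [ 0.18   0.198  0.184  0.178  0.003 -0.    -0.001  0.022]
 [ 0.001  0.199  0.18   0.181 -0.001  0.001  0.002 -0.003]]
```

View pics/top2.png

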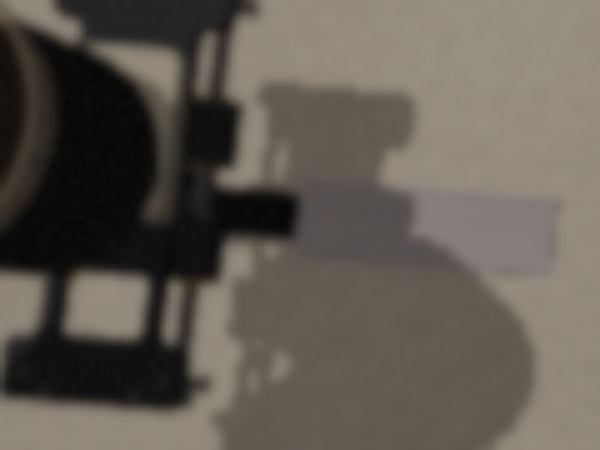

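```bash
python3 -m creep '[[0,0,0,0,0,0,100],[0,0,0,0,0,0,100],[0,0,0,0,0,0,100],[0,0,0,0,0,0,100],[0,0,0,0,0,0,100],[0,0,0,0,0,0,100],[0,0,0,0,0,0,100],[0,0,0,0,0,0,100]]'
python3 - <<'E'
from h import *
print(r.get_state()["tcp_pos"],r.get_state()["gripper_width"])
im,d=r.capture("side"); v,u=np.mgrid[0:420,0:560]; W=world("side",d,np.c_[u.ravel(),v.ravel()]).reshape(420,560,3)
k=(abs(W[...,0]-.48)<.1)&(abs(W[...,1]-.265)<.035)&(W[...,2]>.05)&(W[...,2]<.16)&(d>0)
for a in np.arange(.39,.57,.01):
    m=k&(abs(W[...,0]-a)<.005)
    if m.sum()>2: print(round(a,2),m.sum(),W[m][:,2].min().round(4),np.median(W[m][:,1]).round(3), v[m].max())
cv2.imwrite("pics/s3.png",cv2.resize(im[70:200,180:310],None,fx=4.5,fy=4.5))
E
```

```text
time_s: 6.45
tcp_pos: [0.4799, 0.272, 0.0599]
eef_rot: [-66.3, 90.0, 18.9]
contact_force: [-0.4, 0.2, -0.4]
gripper_width: 0.0712
[0.47994269 0.27197042 0.05987398] 0.07119846801098963
0.39 4 0.156 0.237 105
0.4 5 0.1574 0.242 105
0.42 7 0.1225 0.262 109
0.43 61 0.0912 0.261 120
0.44 71 0.0883 0.262 120
0.51 5 0.1224 0.257 109
0.52 67 0.0909 0.255 120
0.53 41 0.0924 0.254 119
```

View pics/s3.png

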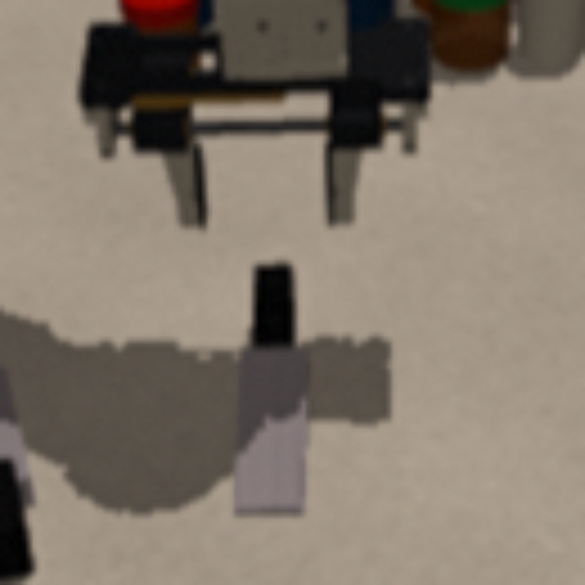

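The crop shows the open fingertips at z ≈ 0.092, with the reported TCP at 0.060. So the real tips end about 32 mm above the reported TCP, and my first closing passed just above the handle top at 0.040. I'll go correspondingly lower and watch the force.

```bash
python3 -m creep '[[0,0,0,3,0,0,100],[0,0,0,2,0,0,100],[0,0,0,1,0,0,100],[0,0,0,0.6,0,0,100],[0,0,0,0.4,0,0,100],[0,0,0,0.3,0,0,100],[0,0,0,0.3,0,0,100],[0,0,0,0,0,0,100]]'; python3 -m creep '[[0,0,0,0,0,0,20],[0,0,0,0,0,0,20],[0,0,0,0,0,0,20],[0,0,0,0,0,0,20],[0,0,0,0,0,0,20],[0,0,0,0,0,0,20],[0,0,0,0,0,0,20],[0,0,0,0,0,0,20]]' 25; python3 -m creep '[[0,0,0,0,0,0,15],[0,0,0,0,0,0,15]]'
python3 - <<'E'
from h import *
im,d=r.capture("side"); v,u=np.mgrid[0:420,0:560]; W=world("side",d,np.c_[u.ravel(),v.ravel()]).reshape(420,560,3)
k=(abs(W[...,0]-.48)<.05)&(abs(W[...,1]-.265)<.035)&(d>0)
for a in (.445,.455,.5,.51): 
    m=k&(abs(W[...,0]-a)<.006)&(W[...,2]>.006); print(a,m.sum(),np.sort(W[m][:,2])[:3].round(4))
E
```

```text
time_s: 7.3
tcp_pos: [0.48, 0.2721, -0.016]
eef_rot: [-29.5, 90.0, 55.7]
contact_force: [-0.3, -0.2, 0.1]
gripper_width: 0.0879
time_s: 8.1
tcp_pos: [0.4799, 0.272, -0.0162]
eef_rot: [119.8, 90.0, -155.0]
contact_force: [-0.4, 0.8, -0.2]
gripper_width: 0.0295
time_s: 8.3
tcp_pos: [0.4799, 0.272, -0.0162]
eef_rot: [144.4, 90.0, -130.4]
contact_force: [0.4, -0.0, -0.5]
gripper_width: 0.0237
0.445 572 [0.0253 0.0449 0.0472]
0.455 384 [0.0152 0.0157 0.0162]
0.5 284 [0.0137 0.0153 0.0158]
0.51 511 [0.0137 0.0179 0.0201]
```

```bash
python3 -m creep '[[0,0,0,0,0,0,15],[0,0,0,0,0,0,15],[0,0,0,-1,0,0,15],[0,0,0,-1,0,0,15],[0,0,0,-1,0,0,15],[0,0,0,-1,0,0,15],[0,0,0,0,0,0,15],[0,0,0,0,0,0,15]]' 40
python3 -c "
from h import *
plan([.483,.080,.023],8.5)"
```

```text
time_s: 9.15
tcp_pos: [0.48, 0.2722, 0.0243]
eef_rot: [-28.3, 89.9, 56.9]
contact_force: [-0.2, -0.4, -2.6]
gripper_width: 0.0239
 t 9.15 tcp [0.48   0.2722 0.0243] jaw 175.18 dj 13.32 w 0.0239 F [-0.18 -0.37 -2.61]
 rotvec [-0.2325  0.0009  0.0006]  shift cm (tool now) [  0.11  -1.91 -19.12]  (tool after turn) [  0.13   2.55 -19.05]
```

```bash
python3 -m creep '[[-0.116,0,0,0,0,0,15],[-0.116,0,0,0,0,0,15],[0,0,0,0,0.42,-3.2,15],[0,0,0,0,0.42,-3.2,15],[0,0,0,0,0.42,-3.2,15],[0,0,0,0,0.42,-3.2,15],[0,0,0,0,0.42,-3.2,15],[0,0,0,0,0.42,-3.0,15]]'; python3 -m creep '[[0,0,0,0,0,0,15],[0,0,0,0,0,0,15],[0,0,0,0,0,0,15]]'
python3 - <<'E'
from h import *
plan([.483,.080,.023],8.5)
i=r.camera_info("wrist"); im,d=r.capture("wrist"); np.save("w4i.npy",i,allow_pickle=True); np.save("w4.npy",d)
cv2.imwrite("pics/w4.png",im)
E
```

```text
time_s: 9.95
tcp_pos: [0.4824, 0.0788, 0.0234]
eef_rot: [107.5, 89.9, -154.1]
contact_force: [1.2, 0.2, -1.3]
gripper_width: 0.0234
time_s: 10.25
tcp_pos: [0.4832, 0.0807, 0.0237]
eef_rot: [157.4, 90.0, -104.1]
contact_force: [0.0, -0.9, -0.6]
gripper_width: 0.0237
 t 10.25 tcp [0.4832 0.0807 0.0237] jaw -171.51 dj 0.01 w 0.0237 F [ 0.02 -0.87 -0.58]
 rotvec [-0.0002 -0.     -0.    ]  shift cm (tool now) [ 0.07  0.03 -0.07]  (tool after turn) [ 0.07  0.03 -0.07]
```

View pics/w4.png

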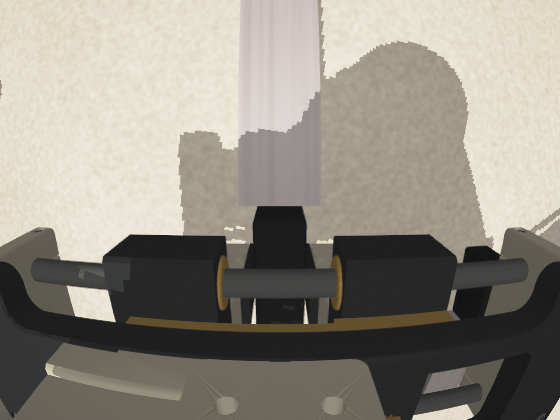

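```bash
python3 -m creep '[[0,0,0,1.5,0,0,15],[0,0,0,1.2,0,0,15],[0,0,0,0.8,0,0,15],[0,0,0,0.5,0,0,15],[0,0,0,0,0,0,15],[0,0,0,0,0,0,35],[0,0,0,0,0,0,35],[0,0,0,0,0,0,35]]'; python3 -m creep '[[0,0,0,0,0,0,15],[0,0,0,0,0,0,15],[0,0,0,0,0,0,15],[0,0,0,0,0,0,15],[0,0,0,0,0,0,15]]' 30
python3 - <<'E'
from h import *
plan([.483,.080,-.0163],8.5)
P=[]
for c in("top","side"):
    ims=[];ds=[]
    for _ in range(3):
        im,d=r.capture(c); ds.append(d); ims.append(im.astype(float))
    im=np.mean(ims,0).astype(np.uint8); d=np.median(ds,0); cv2.imwrite(f"pics/{c}4.png",im)
    v,u=np.mgrid[0:420,0:560]; W=world(c,d,np.c_[u.ravel(),v.ravel()]).reshape(420,560,3); x,y,z=np.moveaxis(W,2,0)
    hsv=cv2.cvtColor(im,cv2.COLOR_BGR2HSV)
    dk=((z>.05)&(z<.068)&(x>.28)&(x<.68)&(y<-.05)&(y>-.56)&(hsv[...,1]>70)&(hsv[...,0]<25)).astype(np.uint8)
    dk=cv2.morphologyEx(dk,cv2.MORPH_OPEN,np.ones((3,3)))>0
    rc=cv2.minAreaRect((W[dk][:,:2]*1000).astype(np.float32)); b=cv2.boxPoints(rc); print(c,"deck",rc,b.round(1).tolist())
    for m in r.masks_of("blade",c):
        k=m["pixels"]&(y<.06)&(y>-.12)&(z<.022)&(d>0)&(z>-.004)
        if k.sum()<50: continue
        rb=cv2.minAreaRect((W[k][:,:2]*1000).astype(np.float32)); print(m["rect"],k.sum(),rb,cv2.boxPoints(rb).round(1).tolist())
        q=W[k]; f=[]
        for a in np.arange(-.06,.03,.01):
            s=q[abs(q[:,1]-a)<.005]; f.append([a,(s[:,0].min()+s[:,0].max())/2]) if len(s)>3 else 0
        f=np.array(f); p=np.polyfit(f[:,0],f[:,1],1); print("centre line x=a*y+b",p,"heading",np.degrees(np.arctan2(-1,-p[0])), "min y",q[:,1].min())
t=cv2.imread("pics/top4.png")[170:260,200:320]; s=cv2.imread("pics/side4.png")[150:290,170:350]
cv2.imwrite("pics/m4.png",np.hstack([cv2.resize(t,(440,330),interpolation=cv2.INTER_CUBIC),cv2.resize(s,(360,330),interpolation=cv2.INTER_CUBIC)]))
E
```

```text
time_s: 11.1
tcp_pos: [0.4833, 0.0805, -0.0159]
eef_rot: [-74.1, 90.0, 24.4]
contact_force: [-0.7, -0.4, -0.3]
gripper_width: 0.0306
time_s: 11.6
tcp_pos: [0.4832, 0.0804, -0.016]
eef_rot: [-72.9, 90.0, 25.6]
contact_force: [0.2, -0.2, 1.5]
gripper_width: 0.024
 t 11.6 tcp [ 0.4832  0.0804 -0.016 ] jaw -171.52 dj 0.02 w 0.024 F [ 0.21 -0.18  1.5 ]
 rotvec [-0.0003  0.0001  0.0003]  shift cm (tool now) [ 0.03  0.02 -0.04]  (tool after turn) [ 0.03  0.02 -0.04]
top deck ((461.9043884277344, -303.2051696777344), (214.34823608398438, 360.467041015625), 8.454809188842773) [[329.3999938964844, -140.6999969482422], [382.3999938964844, -497.20001220703125], [594.4000244140625, -465.70001220703125], [541.4000244140625, -109.19999694824219]]
[232.7, 224.6, 286.5, 246.4] 807 ((498.8339538574219, -11.32073974609375), (44.65380096435547, 130.94700622558594), 7.295310974121094) [[468.3999938964844, 50.79999923706055], [485.0, -79.0999984741211], [529.2999877929688, -73.4000015258789], [512.7000122070312, 56.5]]
centre line x=a*y+b [-0.14333823  0.49609395] heading -81.84288637653931 min y -0.07670
[... 360 characters left out ...]
39720153808594), 7.0787811279296875) [[465.1000061035156, 57.400001525878906], [481.6000061035156, -75.0], [526.9000244140625, -69.30000305175781], [510.5, 63.0]]
centre line x=a*y+b [-0.17640153  0.49370037] heading -79.99585755543464 min y -0.07335531897274405
[178.5, 231.3, 332.7, 414.3] 83 ((437.67547607421875, -89.05094146728516), (237.43560791015625, 58.231868743896484), 0.13480918109416962) [[318.8999938964844, -60.20000076293945], [319.0, -118.4000015258789], [556.5, -117.9000015258789], [556.2999877929688, -59.70000076293945]]
centre line x=a*y+b [-4.4755653   0.26853392] heading -12.595032940127313 min y -0.11843944016910612<stdin>:21: RankWarning: Polyfit may be poorly conditioned
```

View pics/m4.png

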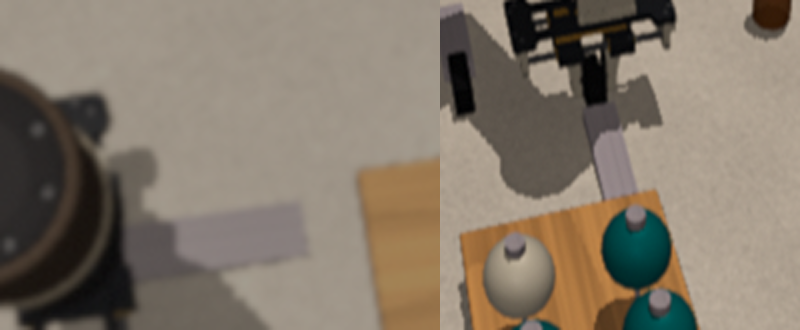

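The crops show the blade lying flat, pointing at the rack's far corner foot. Its centre line agrees with the predicted lip line to about 1 mm, and the nose is about 41 mm short of the lip. Contact is expected after 73–121 mm of travel.

```bash
python3 -m creep '[[0,0,0,0,0,-1,15],[0,0,0,0,0,-1.5,15],[0,0,0,0,0,-1.5,15],[0,0,0,0,0,-1.5,15],[0,0,0,0,0,-0.5,15],[0,0,0,0,0,0,15]]' 40; for i in 1 2; do python3 -m creep '[[0,0,0,0,0,0,15]]' | grep -E 'tcp|contact'; done; python3 -m creep '[[0,0,0,0,0,-0.4,15],[0,0,0,0,0,-0.4,15]]'| grep -E 'tcp|contact'; python3 -m creep '[[0,0,0,0,0,-0.4,15]]'| grep -E 'tcp|contact'
```

```text
time_s: 12.6
tcp_pos: [0.492, 0.0201, -0.016]
eef_rot: [-167.9, 90.0, -69.5]
contact_force: [0.9, -2.6, 3.9]
gripper_width: 0.0238
tcp_pos: [0.4919, 0.0206, -0.016]
contact_force: [0.3, -4.2, 5.4]
tcp_pos: [0.4918, 0.0209, -0.016]
contact_force: [1.4, -4.4, 4.8]
tcp_pos: [0.4934, 0.0138, -0.016]
contact_force: [0.2, 2.7, 4.5]
tcp_pos: [0.494, 0.0095, -0.016]
contact_force: [-0.4, 4.1, 4.4]
```

Pressing down at about 4.5 N adds bench friction and masks the drag. I'll regrip lightly to relieve it.

```bash
python3 -m creep '[[0,0,0,0,0,0,35],[0,0,0,0,0,0,35],[0,0,0,0,0,0,35]]' | grep -E 'tcp|contact|grip'; for i in 1 2 ; do python3 -m creep '[[0,0,0,0,0,0,35]]' | grep -E 'contact'; done; python3 -m creep '[[0,0,0,0,0,0,15],[0,0,0,0,0,0,15],[0,0,0,0,0,0,15],[0,0,0,0,0,0,15]]' 15; for i in 1 2 ; do python3 -m creep '[[0,0,0,0,0,0,15]]' | grep -E 'contact|grip'; done
```

```text
tcp_pos: [0.493, 0.0088, -0.0165]
contact_force: [0.2, -0.1, -0.1]
gripper_width: 0.0304
contact_force: [1.6, -0.3, -0.1]
contact_force: [0.1, -0.9, 0.4]
time_s: 14.0
tcp_pos: [0.4936, 0.0091, -0.0162]
eef_rot: [80.2, 90.0, 178.7]
contact_force: [0.2, 0.1, -1.4]
gripper_width: 0.0241
contact_force: [-0.2, 0.1, -1.0]
gripper_width: 0.0237
contact_force: [0.8, -0.2, -0.2]
gripper_width: 0.0238
```

```bash
for i in 1 2 3 4; do python3 -m creep '[[0,0,0,0,0,-0.2,15],[0,0,0,0,0,-0.2,15]]'| grep -E 'tcp|contact'; done
```

```text
tcp_pos: [0.4942, 0.0051, -0.0162]
contact_force: [-0.3, -0.5, -0.7]
tcp_pos: [0.4948, 0.001, -0.0162]
contact_force: [-0.6, -0.0, -1.3]
tcp_pos: [0.4954, -0.003, -0.0162]
contact_force: [-1.1, 0.4, -1.2]
tcp_pos: [0.4963, -0.0061, -0.0161]
contact_force: [-3.1, 8.3, -0.0]
```

```bash
for i in 1 2 3; do python3 -m creep '[[0,0,0,0,0,0,15]]'| grep -E 'tcp|contact'; done
python3 - <<'E'
from h import *
for _ in range(2):
    im,d=r.capture("side"); s=r.get_state(); print(s["tcp_pos"].round(4),s["contact_force"].round(2),s["moment"].round(2))
im,d=r.capture("top"); cv2.imwrite("pics/top5.png",cv2.resize(im[170:260,200:320],None,fx=5,fy=5,interpolation=cv2.INTER_CUBIC))
E
```

```text
tcp_pos: [0.4963, -0.0063, -0.0161]
contact_force: [-0.8, 4.0, -1.2]
tcp_pos: [0.4963, -0.0063, -0.0161]
contact_force: [-0.5, 4.7, -1.8]
tcp_pos: [0.4962, -0.0063, -0.0161]
contact_force: [-0.5, 5.3, -2.0]
[ 0.4962 -0.0063 -0.0161] [-0.55  5.86 -1.15] [ 1.91  0.21 -0.03]
[ 0.4962 -0.0063 -0.0161] [ 0.01  4.53 -1.36] [ 1.82  0.28 -0.08]
```

View pics/top5.png

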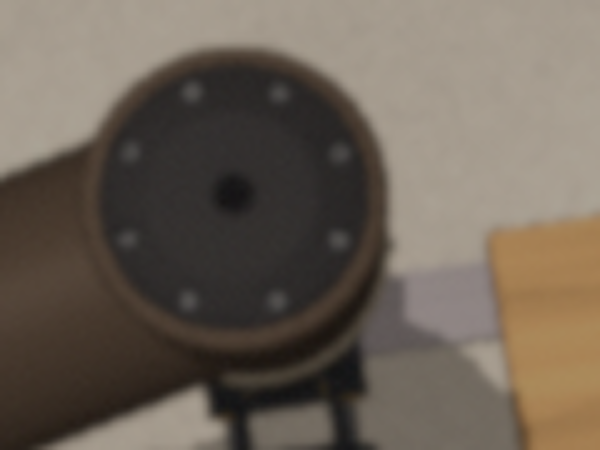

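Steady drag is about 5 N, with the nose about 46 mm past the lip, which implies a gap of about 9.8 mm and fits the stated range. The crop shows the blade going squarely under the deck's edge. I'll let go and lift away.

```bash
python3 -m creep '[[0,0,0,0,0,0,40],[0,0,0,0,0,0,60],[0,0,0,0,0,0,80],[0,0,0,0,0,0,80],[0,0,0,0,0,0,80],[0,0,0,0,0,0,80],[0,0,0,0,0,0,80]]'; python3 -m creep '[[0,0,0,-1,0,0,80],[0,0,0,-3,0,0,80],[0,0,0,-4,0,0,80],[0,0,0,-4,0,0,80],[0,0,0,-4,0,2,80],[0,0,0,0,0,4,80],[0,0,0,0,0,4,80],[0,0,0,0,0,4,80]]'; python3 -m creep '[[0,0,0,0,0,4,80],[0,0,0,0,0,0,80],[0,0,0,0,0,0,80]]'
python3 - <<'E'
from h import *
def ld(c,old):
    d=np.median([r.capture(c)[1] for _ in range(3)],0); im,_=r.capture(c)
    for nm,dd in(("old",old),("new",d)):
        v,u=np.mgrid[0:420,0:560]; W=world(c,dd,np.c_[u.ravel(),v.ravel()]).reshape(420,560,3); x,y,z=np.moveaxis(W,2,0)
        # rack x
        rx=(x-.5127)*.148-(y+.1185)*.989; ry=(x-.5127)*.989+(y+.1185)*.148
        k=(rx>3)&(rx<.09); k=(rx>.003)&(rx<.08)&(ry>-.05)&(ry<.02)&(z>.04); k2=(rx>.003)&(rx<.08)&(ry>-.17)&(ry<-.11)&(z>.04)
        print(c,nm,"deck z near foot",z[k].mean().round(4),"near leg",z[k2].mean().round(4),k.sum())
    hsv=cv2.cvtColor(im,cv2.COLOR_BGR2HSV)
    dk=((z>.05)&(z<.068)&(x>.28)&(x<.68)&(y<-.05)&(y>-.56)&(hsv[...,1]>70)&(hsv[...,0]<25)).astype(np.uint8)
    dk=cv2.morphologyEx(dk,cv2.MORPH_OPEN,np.ones((3,3)))>0
    print(cv2.boxPoints(cv2.minAreaRect((W[dk][:,:2]*1000).astype(np.float32))).round(1).tolist())
    h=(x>.45)&(x<.54)&(y>-.06)&(y<.06)&(z>.028)&(z<.046)&(im.sum(2)<200); q=W[h]
    print("handle",cv2.minAreaRect((q[:,:2]*1000).astype(np.float32)),q[:,2].max())
    w=(x>.46)&(x<.55)&(y>-.115)&(y<-.035)&(z>.004)&(z<.022); print("wedge",cv2.minAreaRect((W[w][:,:2]*1000).astype(np.float32)))
    return im
t=ld("top",np.load("top0.npy")); s=ld("side",np.load("side0.npy")); print(r.get_state()["contact_force"],r.get_state()["tcp_pos"])
cv2.imwrite("pics/end.png",np.hstack([cv2.resize(t[90:320,120:470],(460,302)),cv2.resize(s[110:420,150:430],(333,369))[:302]]))
E
```

```text
time_s: 16.15
tcp_pos: [0.496, -0.0067, -0.0161]
eef_rot: [130.5, 90.0, -131.0]
contact_force: [0.5, 1.0, -0.8]
gripper_width: 0.0693
time_s: 16.95
tcp_pos: [0.4751, 0.133, 0.1454]
eef_rot: [-61.3, 89.9, 37.1]
contact_force: [0.1, -0.4, -0.0]
gripper_width: 0.0699
time_s: 17.25
tcp_pos: [0.4691, 0.1721, 0.1444]
eef_rot: [-56.7, 90.0, 41.9]
contact_force: [0.3, -0.5, 0.3]
gripper_width: 0.0701
top old deck z near foot 0.0579 near leg 0.0577 859
top new deck z near foot 0.0581 near leg 0.058 864
[[329.29998779296875, -140.89999389648438], [382.5, -496.6000061035156], [594.5, -464.8999938964844], [541.2000122070312, -109.19999694824219]]
handle ((495.11529541015625, -6.042228698730469), (20.446392059326172, 56.23344802856445), 8.08795166015625) 0.042425140095298186
wedge ((507.2191162109375, -75.053955078125), (79.56945037841797, 74.41731262207031), 69.69715118408203)
side old deck z near foot 0.0561 near leg 0.0561 273
side new deck z near foot 0.0563 near leg 0.0564 283
[[328.0, -145.1999969482422], [381.3999938964844, -502.6000061035156], [594.4000244140625, -470.79998779296875], [541.0, -113.4000015258789]]
handle ((494.6598205566406, -10.25813102722168), (22.553892135620117, 60.56807327270508), 8.501235961914062) 0.041951472674397694
wedge ((502.80780029296875, -58.80030059814453), (40.160709381103516, 44.86573028564453), 8.679974555969238)
[0.65853272 0.14608857 0.16039095] [0.46960746 0.17066487 0.14393946]
```

View pics/end.png

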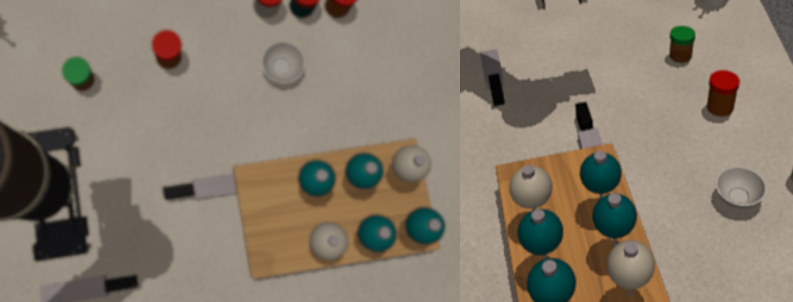

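The blade lies squarely under the deck's corner and did not move on release. The deck rose about 0.2 mm, and the jars and bowl look untouched.

```bash
python3 -c "
from plant import r
print(r.close_job())"
```

```text
the job is handed in; nothing more can be done
None
```

The blade is under the hanging foot with the play taken up, the robot is clear of it, and the job is handed in. The robot clock read about 17 s.

- **What I did:** I picked up the blade farthest from the base by its handle, carried it over and laid it flat. I then slid it along the rack's heading (about -81.5°) until the drag rose from about 0 to a steady 5 N. At that point I let go and drew back.
- **Last checks:**
  - The handle is within about 1 mm of where I released it and lies at 8.1–8.5° against the rack's 8.5°, so the blade is square.
  - The nose is about 46 mm past the foot's edge, which implies a gap of about 9.8 mm.
  - The deck rose about 0.2 mm, which is within measurement noise.
  - The jars and bowl look unmoved in the last picture; I did not re-measure them.
- **What went wrong or disagreed:**
  - The first grasp closed above the handle, because the fingertips appear to sit about 32 mm higher than the reported TCP. I measured that from the side camera and corrected for it.
  - The slide at first pressed down on the bench at about 4.5 N and hid the drag, so I regripped lightly partway.
  - The last 4 mm step briefly peaked at about 8 N before settling to about 5 N.
  - The foot itself never showed in any picture. Its position comes from the deck's corner, where the two cameras differed by about 4 mm.

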